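Lay out junction-box parts for refitting

ROBOT

A 6-joint arm with a two-finger parallel gripper is mounted at the origin on the work surface. World frame = base frame: x ahead of the robot, y to its left, z up, the work surface at z = 0. Lengths are in m, angles in degrees, forces in N, time in s.
With the tool pointing down it reaches from about 0.35 to 0.875 m from the base axis. Payload 15.5 kg.
Tool frame: the origin (TCP) lies on the centre line of the jaws, within the pads' length; the fingertips stand 25 mm ahead of it and the grasp point (between the pads) lies 6 mm ahead of it; z points along the fingers, y is the line along which they close (so a half turn about z gives the same grasp; the last joint's range is limited). The gripper opens to 85 mm and grips with 20 to 120 N. Pads are 22 mm wide; open, the fingers measure 114 mm over their backs; the gripper's body (76 mm by 85 mm) begins 54 mm behind the grasp point. The pads swing forward as they close: fully open they stand 13 mm farther back than shut.
Start: joints at [71.476, 28.281, 77.091, -0, 74.628, -5.472], TCP at [0.141, 0.609, 0.256] pointing down, gripper open.
Joint ranges: [-166.48, 166.48], [-47.26, 123.95], [12.59, 153.08], [-70.14, 250.14], [6.76, 159.57], [-176.63, 176.63]. Speed limits (degrees/s): [108.29, 108.29, 147.25, 172.46, 172.46, 172.46].

INTERFACE

Orientations are given as a 3x3 rotation matrix whose columns are the frame's x, y, z axes.
In Python, from rig import bot, eyes, nets gives the robot as it stands.
- The arm moves only by the shell command python3 -m crank 'ROWS' [FORCE]. ROWS is JSON, a list of rows, each a list of 3 entries, a list of its own where there are three numbers: the shift along the tool's x, y, z in mm, then the turn, a rotation vector about the tool's x, y, z in rad, then the opening, from -1 (shut) to 1 (fully open). A call has 1 to 5 rows; each row shifts and turns the commanded pose from where the row before left it, along the tool's axes as they then stand; what a row does not reach is not made up. A row lasts 1/8 s, in which the tool goes at most 62.5 mm and 10.7 degrees, less where a joint would pass 70% of its speed; a pose out of reach is approached as far as the arm can. A call with a gripper value outside its range is refused whole. The fingers move at their own pace and stop on an object; FORCE is the grip in N (left out, the last holds). Time passes only in rows, so rows that do not move let the fingers close. It gives the time, the measured TCP pose, the force, the opening and the grip force at its end, in the units of the state.
- bot.get_state(): the state, without advancing time (a new reading comes with each control period).
- eyes.grab_frame(name): name is "scene" or "top"; returns the picture (400x640x3 uint8, blue, green, red); there is no depth.
- eyes.camera_info(name): a dict with "K" (3x3 intrinsics, pixels), "rvec" (rotation vector, rad) and "tvec" (3), from world to camera coordinates, as OpenCV has them. Camera axes: x right, y down, z forward; pixel columns grow to the right and rows downward; lengths in m; the calibration is good to about 2 mm. A picture is of the moment at which its call begins. camera_info takes no time and is no camera call.
- bot.finish_job(): hands the job in; it is judged then, once.
Trained networks look in the newest picture that a camera, given by its name, has taken for a name from the list of things; names that differ only in an ending like _2 or _b are one class to them, and where a whole thing is asked for, a point or a joint stands for the part that bears it (a point fixed in the world has none). Each returns a list of dicts, best first, with "p" (0 to 1); they miss things now and then, are a little off and sometimes report something else, mostly with a low value. They report only what shows in the picture. A call takes as long as a camera call. They do not tell look-alikes from the thing itself.
- nets.look_for(camera, target): "rect" ([left, top, width, height] as shares, 0 to 1, of the picture: columns of its width, rows of its height, round what is visible of it).
- nets.masks_of(camera, target): "mask" (400x640 bool, what is visible of it) and "rect" ([left, top, width, height] as shares, 0 to 1, of the picture: columns of its width, rows of its height, round what is visible of it).
The state is a dict: "t": time; "joints": joint angles; "qvel": joint speeds; "tau": joint torques, N m; "position": TCP position; "orientation": TCP orientation; "contact_force": force on the tool from outside, world axes, zero at the start; "ft_torque": the same for the moment, N m; "width": finger opening in m; "grasp_force": force on a finger pad.
Only numpy, scipy, OpenCV 4.12 (cv2) and the standard library are available. Lean on these libraries where they do the work, as an engineer would, in place of code of your own. Each camera call takes 0.05 s, during which the arm holds its last target. There are 200 camera calls.

TASK

Lay out the parts removed from the opened junction box, ready for refitting. Stand the black block contactor upright in the row, about midway between the round fuse and the oval connector, in line with them and with its long side along the row; and lay the metal bridge busbar, feet down, centred behind the contactor, about halfway between it and the junction-box housing and parallel to the housing. Set both parts down gently, do not drop them, and leave the fuse and the connector where they stand.

Things in the scene. Friction and masses are not known exactly. Their poses are not given: they have to be found in the camera images.
- housing: the opened junction box: a black plastic tray full of metal bars and a circuit board, 130 (x) x 300 (y) mm, walls 55 mm high, contents up to 60 mm; fixed to the bench beyond the row as seen from the robot. Origin: centre of its underside. y runs along its length; x points away from the robot, so its near face lies at x = -65 mm (outside ribs to -69 mm)
- fuse: round black fuse, 72 mm diameter, 44 mm high, standing on the bench between robot and housing as one end of the row. Origin: centre of its underside
- connector: black oval connector block with two copper blades on top, 96 (x) x 70 (y) mm, block 40 mm high, blades to 61 mm; the other end of the row, 210 to 250 mm from the fuse centre to centre; it may be left or right of it. The line from fuse to connector is within about 5 degrees of the housing's y axis. Origin: centre of its underside
- contactor: the loose contactor: an upright black rectangular block with thin grey bands, 44 (x) x 80 (y) x 62 (z) mm, two bolts with copper washers on top reach to 70 mm, about 0.45 kg. It starts upright on the bench to the left or right of the row. Origin: centre of its underside; y is its long side
- busbar: bare aluminium busbar bent to a bridge (flat raised middle, two flat feet), 40 (x) x 160 (y) x 30 (z) mm, bar 6 mm thick; the raised middle is 96 mm long, its top at 30 mm, and is open beneath; about 0.2 kg. It starts feet down on the bench on the other side of the row. Origin: centre of its underside (bench level); y is its long direction
Mind the look-alikes: they are no part of the job. There is more than one size of the busbar; the one meant has the size given above.

How it is judged:
By the outcome, as a careful person would: the job done as asked, in the order asked, and still so for the second after the job is handed in, with the robot touching nothing.
It also fails if it takes over 64 s, if anything falls off the work surface, if the arm or the gripper's body presses on something with over 40 N, if the wrist force passes 120 N, or if a joint passes its speed limit or range.

## Working session

There is one attempt and no reset: what is moved stays moved. The work goes in short steps, Python scripts to look and compute and a shell command to move; the robot and the scene stay as the last step left them, time stands still between calls to the robot, and variables do not carry over. Pictures are saved under pics/ and viewed, at most 10 in all, crops included, and the job is handed in when it is done.

```bash
mkdir -p pics; ls; python3 - <<'E'
from rig import bot, eyes, nets
import cv2,numpy as np
s=bot.get_state();print(s['t'],s['position'],np.round(s['orientation'],3).tolist(),s['width'])
for c in("scene","top"):
    im=eyes.grab_frame(c);cv2.imwrite(f'pics/{c}0.png',im)
    i=eyes.camera_info(c);R=cv2.Rodrigues(np.array(i['rvec'],float))[0];print(c,np.round(i['K'],1).tolist(),(-R.T@np.array(i['tvec']).ravel()).round(3),R.round(2).tolist())
    for n in("housing","fuse","connector","contactor","busbar"):
        for d in nets.look_for(c,n)[:5]:
            r=d['rect'];print(c,n,round(d['p'],2),[round(r[0]*640),round(r[1]*400),round(r[2]*640),round(r[3]*400)])
E
```

```text
pics
0.0 [0.14102711 0.60855008 0.25571597] [[-0.974, 0.226, -0.0], [0.226, 0.974, -0.001], [0.0, -0.001, -1.0]] 0.08559703218888903
scene [[365.3, 0.0, 321.4], [0.0, 365.3, 196.9], [0.0, 0.0, 1.0]] [ 1.076 -0.101  0.821] [[0.19, 0.98, 0.01], [0.8, -0.15, -0.58], [-0.56, 0.12, -0.82]]
scene housing 0.86 [270, 213, 147, 97]
scene fuse 0.57 [336, 161, 29, 28]
scene fuse 0.25 [268, 213, 151, 96]
scene connector 0.76 [259, 178, 27, 41]
scene contactor 0.85 [421, 144, 26, 28]
scene busbar 0.9 [180, 240, 47, 30]
scene busbar 0.81 [212, 155, 24, 29]
scene busbar 0.76 [160, 195, 64, 23]
top [[427.3, 0.0, 320.2], [0.0, 427.3, 191.3], [0.0, 0.0, 1.0]] [ 0.444 -0.012  1.164] [[0.02, -1.0, -0.02], [-0.99, -0.02, -0.11], [0.11, 0.02, -0.99]]
top housing 0.86 [246, 104, 132, 68]
top fuse 0.72 [267, 217, 30, 30]
top connector 0.87 [352, 203, 28, 37]
top contactor 0.6 [169, 213, 39, 33]
top busbar 0.96 [399, 253, 25, 45]
top busbar 0.92 [409, 162, 49, 25]
top busbar 0.84 [411, 216, 64, 28]
top busbar 0.72 [167, 216, 42, 30]
```

View pics/top0.png

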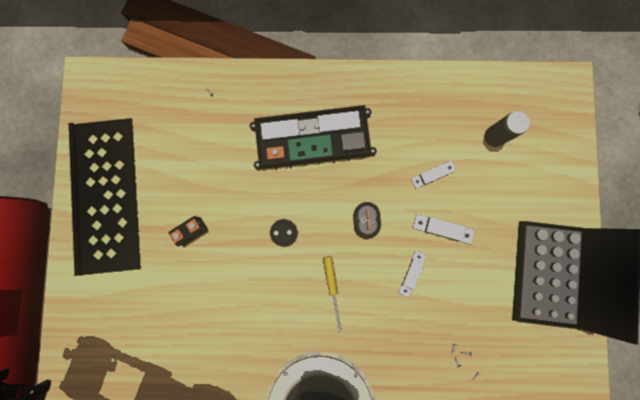

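View pics/scene0.png

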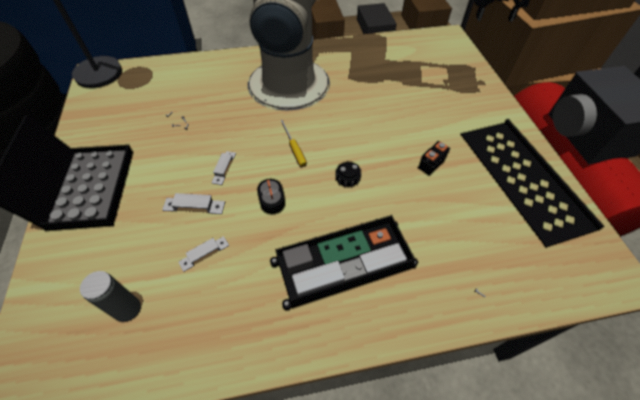

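Candidate busbars, as centres in the top image: A (434,175), B (444,229), C (412,273). B looks about 160 mm long and A and C about 120 mm. I'll fit models to the masks to measure this and check it in a crop.

```bash
cat > vis.py <<'E'
from rig import bot, eyes, nets
import cv2,numpy as np
from scipy.optimize import minimize
def cyl(a,b,h,z0=0,n=40):
    t=np.linspace(0,2*np.pi,n,endpoint=False)
    return np.array([[a*np.cos(u),b*np.sin(u),z] for u in t for z in(z0,h)])
def box(x,y,z1,z0=0): return np.array([[i*x/2,j*y/2,z] for i in(-1,1) for j in(-1,1) for z in(z0,z1)])
def bus(s=1.): return [np.vstack([box(.04*s,.160*s,.006),box(.04*s,.096*s,.030,.006)])]
M={'housing':[box(.134,.300,.055)],'fuse':[cyl(.036,.036,.044)],
 'connector':[cyl(.048,.035,.040)],
 'contactor':[box(.044,.080,.062)],'busbar':bus()}
CI={c:eyes.camera_info(c) for c in("scene","top")}
U=4
def proj(c,P): return cv2.projectPoints(P.astype(float),np.array(CI[c]['rvec'],float),np.array(CI[c]['tvec'],float),np.array(CI[c]['K'],float),None)[0].reshape(-1,2)
def place(P,q):
    ca,sa=np.cos(q[2]),np.sin(q[2]);return np.c_[ca*P[:,0]-sa*P[:,1]+q[0],sa*P[:,0]+ca*P[:,1]+q[1],P[:,2]]
def sil(c,parts,q):
    m=np.zeros((400*U,640*U),np.uint8)
    for P in parts: cv2.fillConvexPoly(m,cv2.convexHull((((proj(c,place(P,q))+.5)*U-.5)*16).round().astype(np.int32)),1,shift=4)
    return m
def ray(c,uv,z):
    R=cv2.Rodrigues(np.array(CI[c]['rvec'],float))[0];t=np.array(CI[c]['tvec'],float).ravel()
    d=R.T@np.linalg.inv(CI[c]['K'])@np.array([*uv,1.]);o=-R.T@t
    return (o+d*(z-o[2])/d[2])[:2]
def fit(parts,masks,q0):
    up={c:cv2.resize(m.astype(np.uint8),None,fx=U,fy=U,interpolation=cv2.INTER_NEAREST) for c,m in masks.items()}
    f=lambda q:sum((sil(c,parts,q)!=up[c]).sum()/up[c].sum() for c in up)
    best=None
    for y0 in ([q0[2]] if q0[2] is not None else np.radians(range(-90,90,20))):
        s=np.array([[*q0[:2],y0]]*4)+np.array([[0,0,0],[.01,0,0],[0,.01,0],[0,0,.15]])
        r=minimize(f,s[0],method='Nelder-Mead',options=dict(initial_simplex=s,xatol=2e-4,fatol=1e-4,maxiter=90))
        if best is None or r.fun<best.fun: best=r
    return best
def cen(m): v,u=np.nonzero(m);return u.mean(),v.mean()
E
python3 - <<'E'
from vis import *
ims={c:eyes.grab_frame(c) for c in CI}
ov={c:cv2.resize(ims[c],None,fx=U,fy=U,interpolation=cv2.INTER_CUBIC) for c in ims}
det={(c,n):nets.masks_of(c,n) for c in CI for n in M}
def show(parts,q):
    for c in CI:
        k=cv2.findContours(sil(c,parts,q),cv2.RETR_EXTERNAL,cv2.CHAIN_APPROX_NONE)[0];cv2.drawContours(ov[c],k,-1,(0,0,255),1)
def go(n,parts,dt,q0=None,lab=''):
    h=.02;p=ray('top',cen(dt['mask']),h)
    ms={'top':dt['mask']}
    for d in det[('scene',n)]:
        if np.linalg.norm(ray('scene',cen(d['mask']),h)-p)<.04: ms['scene']=d['mask'];break
    r=fit(parts,ms,[*p,q0]);return r,list(ms)
for n in('housing','fuse','connector','contactor'):
    if not det[('top',n)]: print('none',n);continue
    r,k=go(n,M[n],det[('top',n)][0],0. if n in('fuse',) else None);show(M[n],r.x);print(n,r.x.round(4),np.degrees(r.x[2]).round(1),round(r.fun,3),k)
for d in det[('top','busbar')]:
    if cen(d['mask'])[0]<380: continue
    for s in(.75,1):
        r,k=go('busbar',bus(s),d);print('bus',np.round(cen(d['mask'])),s,r.x.round(4),np.degrees(r.x[2]).round(1),round(r.fun,3),k)
        if s==1: show(bus(),r.x)
a=ov['top'][4*90:4*310,4*150:4*490];b=ov['scene'][4*130:4*320,4*150:4*460]
a=cv2.resize(a,(800,517));cv2.imwrite('pics/a.png',a);cv2.imwrite('pics/b.png',cv2.resize(b,(800,490)))
print(bot.get_state()['t'])
E
```

```text
housing [0.7144 0.0317 0.1403] 8.0 0.119 ['top', 'scene']
fuse [0.4578 0.1033 0.0927] 5.3 0.238 ['top', 'scene']
connector [ 0.4936 -0.1163  0.1029] 5.9 0.104 ['top', 'scene']
contactor [0.4559 0.3561 0.5827] 33.4 0.153 ['top', 'scene']
bus [433. 174.] 0.75 [ 0.6209 -0.2989 -2.7175] -155.7 0.062 ['top']
bus [433. 174.] 1 [ 0.6289 -0.3109  0.4951] 28.4 0.74 ['top']
bus [413. 273.] 0.75 [ 0.3548 -0.2395  1.2109] 69.4 0.475 ['top', 'scene']
bus [413. 273.] 1 [ 0.3379 -0.2346  1.3299] 76.2 1.967 ['top', 'scene']
bus [444. 228.] 0.75 [ 0.4691 -0.3265 -0.2782] -15.9 0.734 ['top', 'scene']
bus [444. 228.] 1 [ 0.4735 -0.3245 -0.2641] -15.1 0.43 ['top', 'scene']
1.2
```

View pics/a.png

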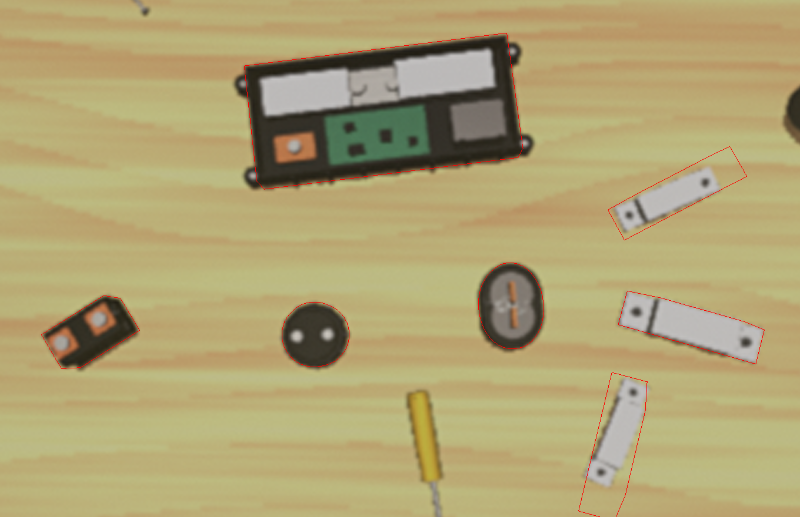

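View pics/b.png

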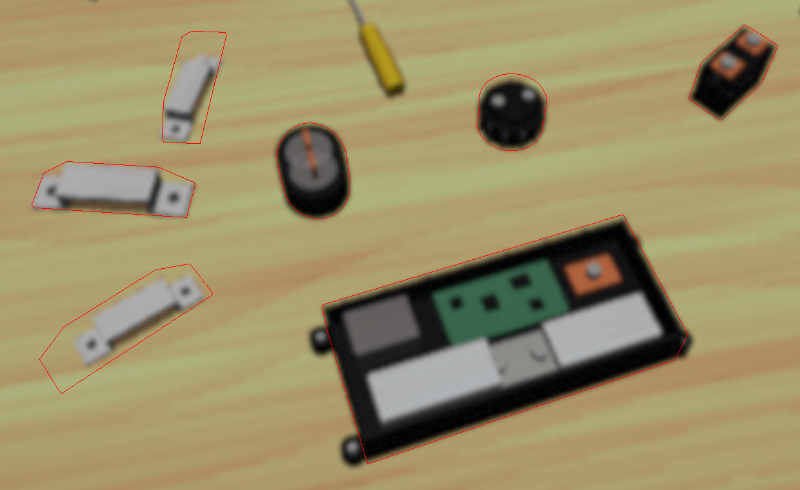

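The overlays fit the parts closely. In the enlarged crop, B at (690,328) — top image (444,228), scene image (195,204) — matches the full 160 mm outline. A (433,174) and C (413,273) fill only the 0.75 scale outline, so they are look-alikes. The only contactor is at (188,231). From the fits, the contactor target is (0.4757, -0.0065) at yaw 9.3°, and the busbar target is (0.573, 0.008) at yaw 8.0°.

```bash
cat > d.py <<'E'
import sys,numpy as np
from rig import bot
x,y,z,a=map(float,sys.argv[1:5]);s=bot.get_state();R=np.array(s['orientation']);p=np.array(s['position'])
ya=np.degrees(np.arctan2(R[1,1],R[0,1]));dt=-((a-ya+90)%180-90)
print('t',round(s['t'],2),'pos',p.round(4),'ya',round(ya,2),'tilt',R[:,2].round(4),'w',round(s['width'],4),'gf',round(s['grasp_force'],1),'F',np.round(s['contact_force'],1))
print('shift now mm',(R.T@(np.array([x,y,z])-p)*1000).round(1),'turn z rad',np.radians(dt).round(4))
E
python3 -m crank '[[[0,0,0],[0,0,0.151],1],[[0,0,0],[0,0,0.151],1],[[0,0,0],[0,0,0.151],1],[[0,0,0],[0,0,0.151],1],[[0,0,0],[0,0,0.153],1]]'
python3 -m crank '[[[-48,15,0],[0,0,0],1],[[-48,15,0],[0,0,0],1],[[-48,15,0],[0,0,0],1],[[-48,15,0],[0,0,0],1],[[-48,15,0],[0,0,0],1]]'
python3 -m crank '[[[-48,15,0],[0,0,0],1],[[-48,15,0],[0,0,0],1],[[-48,15,0],[0,0,0],1],[[0,0,0],[0,0,0],1],[[0,0,0],[0,0,0],1]]'
python3 d.py .4559 .3561 .120 33.4
```

```text
t: 1.82
position: [0.1412, 0.6089, 0.2563]
orientation: [[-0.549, 0.836, 0.0], [0.836, 0.549, -0.0], [-0.0, 0.0, -1.0]]
contact_force: [0.8, -0.3, 0.1]
width: 0.0856
grasp_force: 0.0
t: 2.45
position: [0.3375, 0.4493, 0.2564]
orientation: [[-0.553, 0.833, 0.0], [0.833, 0.553, 0.0], [0.0, 0.0, -1.0]]
contact_force: [0.5, 0.6, -0.3]
width: 0.0852
grasp_force: 0.0
t: 3.08
position: [0.4533, 0.3553, 0.2562]
orientation: [[-0.553, 0.833, -0.0], [0.833, 0.553, 0.0], [0.0, -0.0, -1.0]]
contact_force: [-0.8, 0.2, -0.8]
width: 0.0855
grasp_force: 0.0
t 3.08 pos [0.4533 0.3553 0.2562] ya 33.54 tilt [-4.e-04  1.e-04 -1.e+00] w 0.0855 gf 0.0 F [-0.8  0.2 -0.8]
shift now mm [ -0.8   2.6 136.2] turn z rad 0.0024
```

```bash
python3 -m crank '[[[-1,2.6,40],[0,0,0.002],1],[[0,0,45],[0,0,0],1],[[0,0,45],[0,0,0],1],[[0,0,20],[0,0,0],1],[[0,0,20],[0,0,0],1]]'
python3 -m crank '[[[0,0,15],[0,0,0],1],[[0,0,12],[0,0,0],1],[[0,0,7],[0,0,0],1],[[0,0,0],[0,0,0],1],[[0,0,0],[0,0,0],1]]'
python3 d.py .4559 .3561 .051 33.4
python3 -m crank '[[[0,0,0],[0,0,0],-0.2],[[0,0,0],[0,0,0],-0.2],[[0,0,0],[0,0,0],-0.2],[[0,0,0],[0,0,0],-0.2],[[0,0,0],[0,0,0],-0.2]]' 50
```

```text
t: 3.7
position: [0.4551, 0.3568, 0.0854]
orientation: [[-0.553, 0.833, -0.001], [0.833, 0.553, -0.0], [0.0, -0.001, -1.0]]
contact_force: [-0.6, -0.3, 0.8]
width: 0.0854
grasp_force: 0.0
t: 4.32
position: [0.4564, 0.356, 0.0527]
orientation: [[-0.551, 0.834, 0.001], [0.834, 0.551, 0.0], [-0.0, 0.001, -1.0]]
contact_force: [-0.7, -0.2, -1.0]
width: 0.0854
grasp_force: 0.0
t 4.33 pos [0.4564 0.356  0.0527] ya 33.46 tilt [ 6.e-04  4.e-04 -1.e+00] w 0.0854 gf 0.0 F [-0.7 -0.2 -1. ]
shift now mm [ 0.4 -0.4  1.7] turn z rad 0.001
t: 4.95
position: [0.4563, 0.3559, 0.0526]
orientation: [[-0.551, 0.834, 0.0], [0.834, 0.551, 0.0], [-0.0, 0.0, -1.0]]
contact_force: [-1.4, -1.4, 5.4]
width: 0.0435
grasp_force: 51.7
```

```bash
python3 -m crank '[[[0,0,-15],[0,0,0],-0.2],[[0,0,-30],[0,0,0],-0.2],[[0,0,-40],[0,0,0],-0.2],[[0,0,-25],[0,0,0],-0.2],[[0,0,0],[0,0,0],-0.2]]'
python3 d.py .4757 -.0065 .16 9.26
python3 -m crank '[[[0,0,0],[0,0,0.106],-0.2],[[0,0,0],[0,0,0.106],-0.2],[[0,0,0],[0,0,0.105],-0.2],[[0,0,0],[0,0,0.105],-0.2],[[0,0,0],[0,0,0],-0.2]]'
python3 -m crank '[[[-25,-3,0],[0,0,0],-0.2],[[-40,-4,0],[0,0,0],-0.2],[[-45,-5,0],[0,0,0],-0.2],[[-45,-5,0],[0,0,0],-0.2],[[-45,-5,0],[0,0,0],-0.2]]'
python3 -m crank '[[[-45,-5,0],[0,0,0],-0.2],[[-45,-5,0],[0,0,0],-0.2],[[-40,-4,0],[0,0,0],-0.2],[[-25,-3,0],[0,0,0],-0.2],[[0,0,0],[0,0,0],-0.2]]'
python3 -m crank '[[[0,0,0],[0,0,0],-0.2],[[0,0,0],[0,0,0],-0.2]]' >/dev/null
python3 d.py .4757 -.0065 .0526 9.26
```

```text
t: 5.58
position: [0.4569, 0.3563, 0.1643]
orientation: [[-0.551, 0.834, 0.003], [0.834, 0.551, 0.002], [-0.0, 0.003, -1.0]]
contact_force: [0.7, -0.5, -5.6]
width: 0.0431
grasp_force: 53.0
t 5.58 pos [0.4569 0.3563 0.1643] ya 33.46 tilt [ 0.003   0.0018 -1.    ] w 0.0431 gf 53.0 F [ 0.7 -0.5 -5.6]
shift now mm [-313.1 -184.4    3.7] turn z rad 0.4224
t: 6.2
position: [0.4556, 0.3555, 0.1611]
orientation: [[-0.162, 0.987, -0.002], [0.987, 0.162, -0.001], [-0.001, -0.002, -1.0]]
contact_force: [-0.6, 0.1, -4.9]
width: 0.0436
grasp_force: 52.9
t: 6.82
position: [0.4664, 0.1535, 0.1618]
orientation: [[-0.165, 0.986, -0.001], [0.986, 0.165, -0.0], [-0.0, -0.001, -1.0]]
contact_force: [0.5, 0.7, -5.4]
width: 0.0433
grasp_force: 52.8
t: 7.45
position: [0.4749, -0.0023, 0.1619]
orientation: [[-0.162, 0.987, -0.001], [0.987, 0.162, -0.0], [-0.0, -0.001, -1.0]]
contact_force: [0.6, 1.5, -6.0]
width: 0.0435
grasp_force: 52.8
t 7.7 pos [ 4.748e-01 -1.000e-04  1.621e-01] ya 9.38 tilt [-3.e-04  1.e-04 -1.e+00] w 0.0431 gf 52.8 F [-0.4 -0.6 -5.6]
shift now mm [-6.500e+00 -1.000e-01  1.095e+02] turn z rad 0.002
```

```bash
python3 -m crank '[[[-6.5,0,20],[0,0,0.002],-0.2],[[0,0,40],[0,0,0],-0.2],[[0,0,30],[0,0,0],-0.2],[[0,0,13],[0,0,0],-0.2],[[0,0,0],[0,0,0],-0.2]]'
python3 -m crank '[[[0,0,2],[0,0,0],-0.2],[[0,0,1],[0,0,0],-0.2],[[0,0,1],[0,0,0],-0.2],[[0,0,0],[0,0,0],-0.2],[[0,0,0],[0,0,0],-0.2]]'
python3 d.py .4757 -.0065 .0526 9.26
python3 - <<'E'
from vis import *
eyes.grab_frame('scene');print(ray('scene',(0,0),0)[0]>-9)
for c in('scene','top'):
    im=eyes.grab_frame(c)
    for d in nets.masks_of(c,'contactor')[:2]: print(c,d['p'],np.array(cen(d['mask'])).round(1),d['mask'].sum())
    if c=='scene':cv2.imwrite('pics/c.png',cv2.resize(im[110:290,170:450],(800,514)))
E
```

```text
t: 8.32
position: [0.4759, -0.0068, 0.059]
orientation: [[-0.16, 0.987, -0.001], [0.987, 0.16, 0.0], [0.0, -0.001, -1.0]]
contact_force: [-0.9, -0.2, -5.1]
width: 0.0435
grasp_force: 52.6
t: 8.95
position: [0.4761, -0.0072, 0.0554]
orientation: [[-0.159, 0.987, 0.0], [0.987, 0.159, -0.0], [-0.0, 0.0, -1.0]]
contact_force: [-0.2, -0.0, -6.2]
width: 0.0437
grasp_force: 52.6
t 8.95 pos [ 0.4761 -0.0072  0.0554] ya 9.17 tilt [ 2.e-04 -0.e+00 -1.e+00] w 0.0437 gf 52.6 F [-0.2 -0.  -6.2]
shift now mm [ 0.7 -0.3  2.8] turn z rad -0.0016
True
scene 0.81 [307.4 183.2] 435
```

View pics/c.png

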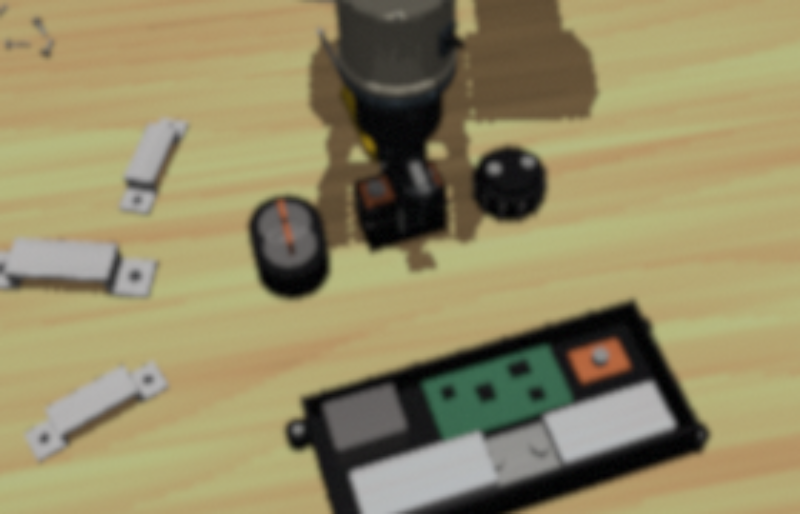

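The contactor at crop (400,205) is held upright between the connector at (289,245) and the fuse at (510,183), still about 2–3 mm above the bench. I'll lower it gently until the wrist force changes.

```bash
python3 -m crank '[[[0,0,1],[0,0,0],-0.2],[[0,0,0.5],[0,0,0],-0.2],[[0,0,0],[0,0,0],-0.2],[[0,0,0],[0,0,0],-0.2]]'
python3 -m crank '[[[0,0,0.7],[0,0,0],-0.2],[[0,0,0],[0,0,0],-0.2],[[0,0,0],[0,0,0],-0.2]]'
```

```text
t: 9.7
position: [0.476, -0.0072, 0.0538]
orientation: [[-0.159, 0.987, 0.0], [0.987, 0.159, -0.0], [-0.0, 0.0, -1.0]]
contact_force: [-0.1, -0.5, -5.7]
width: 0.0437
grasp_force: 52.6
t: 10.07
position: [0.476, -0.0072, 0.0531]
orientation: [[-0.159, 0.987, -0.0], [0.987, 0.159, 0.0], [0.0, -0.0, -1.0]]
contact_force: [-0.3, 0.2, -5.1]
width: 0.043
grasp_force: 52.6
```

```bash
python3 -m crank '[[[0,0,0.5],[0,0,0],-0.2],[[0,0,0],[0,0,0],-0.2],[[0,0,0],[0,0,0],-0.2]]' | grep -E 'pos|contact'
python3 -m crank '[[[0,0,0.3],[0,0,0],-0.2],[[0,0,0],[0,0,0],-0.2],[[0,0,0],[0,0,0],-0.2]]'| grep -E 'pos|contact'
```

```text
position: [0.4761, -0.0072, 0.0526]
contact_force: [-0.6, 0.4, -1.4]
position: [0.476, -0.0072, 0.0526]
contact_force: [-2.4, 0.4, 6.9]
```

```bash
python3 -m crank '[[[0,0,0],[0,0,0],0.1],[[0,0,0],[0,0,0],0.3],[[0,0,0],[0,0,0],0.6],[[0,0,0],[0,0,0],0.8],[[0,0,0],[0,0,0],0.8]]'
python3 -m crank '[[[0,0,-10],[0,0,0],0.8],[[0,0,-25],[0,0,0],0.8],[[0,0,-40],[0,0,0],0.8],[[0,0,-40],[0,0,0],0.8],[[0,0,-30],[0,0,0],0.8]]' | grep -E 'pos|contact'
python3 -m crank '[[[0,0,0],[0,0,0.106],0.8],[[0,0,0],[0,0,0.106],0.8],[[0,0,0],[0,0,0.106],0.8],[[0,0,0],[0,0,0.106],0.8],[[0,0,0],[0,0,0],0.8]]' | grep -E 'pos|contact'
python3 -m crank '[[[-44,11.5,0],[0,0,0],1],[[-44,11.5,0],[0,0,0],1],[[-44,11.5,0],[0,0,0],1],[[-44,11.5,0],[0,0,0],1],[[-44,11.5,0],[0,0,0],1]]'| grep -E 'pos|contact'
python3 -m crank '[[[-44,11.5,0],[0,0,0],1],[[-43,11,0],[0,0,0],1],[[0,0,0],[0,0,0],1],[[0,0,0],[0,0,0],1]]'| grep -E 'pos|contact'
python3 d.py .4735 -.3245 .033 -15.1
python3 - <<'E'
from vis import *
ov={}
ms={}
for c in CI:
    im=eyes.grab_frame(c);ov[c]=cv2.resize(im,None,fx=U,fy=U,interpolation=cv2.INTER_CUBIC)
    for n in('contactor','fuse','connector'):
        for d in nets.masks_of(c,n):
            if np.linalg.norm(ray(c,cen(d['mask']),.04)-{'contactor':(.476,-.007),'fuse':(.458,.103),'connector':(.494,-.116)}[n])<.05: ms.setdefault(n,{})[c]=d['mask'];break
for n,q in(('contactor',(.476,-.007,.16)),('fuse',(.458,.103,0.)),('connector',(.494,-.116,.1))):
    if n not in ms: print('no',n);continue
    r=fit(M[n],ms[n],q);print(n,r.x.round(4),np.degrees(r.x[2]).round(1),round(r.fun,3),list(ms[n]))
    for c in CI: cv2.drawContours(ov[c],cv2.findContours(sil(c,M[n],r.x),0,1)[0],-1,(0,0,255),1)
a=cv2.resize(ov['top'][4*170:4*270,4*230:4*480],(800,320));b=cv2.resize(ov['scene'][4*140:4*227,4*160:4*410],(800,278))
cv2.imwrite('pics/d.png',np.vstack([a,b]))
E
```

```text
t: 11.45
position: [0.476, -0.0072, 0.0523]
orientation: [[-0.159, 0.987, -0.0], [0.987, 0.159, -0.0], [-0.0, -0.0, -1.0]]
contact_force: [0.9, -0.8, 0.1]
width: 0.0775
grasp_force: 0.0
position: [0.4761, -0.0072, 0.1996]
contact_force: [0.4, -0.0, 0.5]
position: [0.4759, -0.0072, 0.1978]
contact_force: [0.0, 0.9, -0.4]
position: [0.4739, -0.236, 0.1977]
contact_force: [0.9, 0.1, -0.3]
position: [0.4729, -0.3239, 0.1973]
contact_force: [0.1, -0.1, -0.4]
t 13.82 pos [ 0.4729 -0.3239  0.1973] ya -15.05 tilt [-4.e-04  6.e-04 -1.e+00] w 0.0854 gf 0.0 F [ 0.1 -0.1 -0.4]
shift now mm [ -0.5   0.9 164.3] turn z rad 0.0008
contactor [ 0.4758 -0.0064  0.1488] 8.5 0.169 ['scene', 'top']
fuse [0.4566 0.1039 0.0516] 3.0 0.228 ['scene', 'top']
connector [ 0.4937 -0.1165  0.02  ] 1.1 0.135 ['scene', 'top']
```

View pics/d.png

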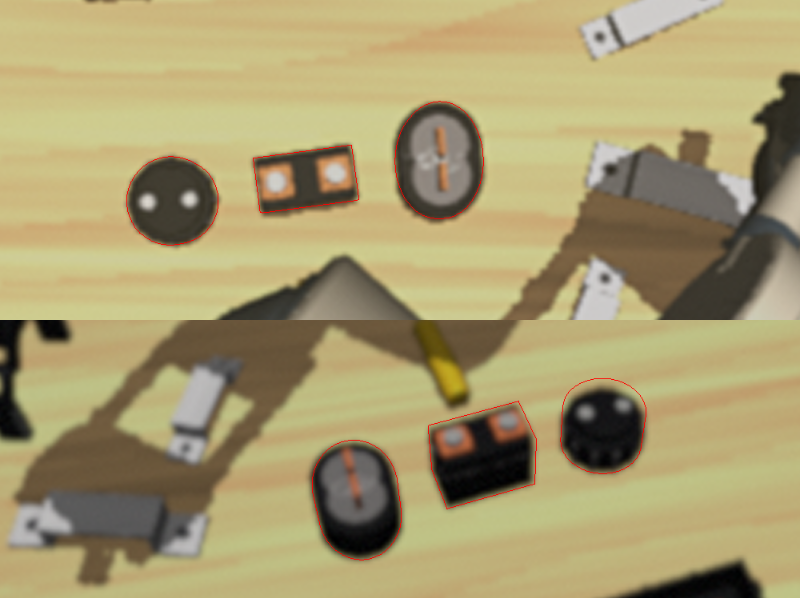

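The contactor at top crop (306,180) stands upright, midway between and in line with the fuse (172,201) and connector (439,160), which haven't moved. Next is the busbar.

```bash
python3 -m crank '[[[-0.5,0.9,40],[0,0,0.001],0.6],[[0,0,45],[0,0,0],0.6],[[0,0,35],[0,0,0],0.6],[[0,0,20],[0,0,0],0.6],[[0,0,10],[0,0,0],0.6]]'| grep -E 'pos|contact|wid'
python3 -m crank '[[[0,0,6],[0,0,0],0.6],[[0,0,5],[0,0,0],0.6],[[0,0,3],[0,0,0],0.6],[[0,0,0],[0,0,0],0.6],[[0,0,0],[0,0,0],0.6]]'| grep -E 'pos|contact|wid'
python3 -m crank '[[[0,0,0],[0,0,0],-0.2],[[0,0,0],[0,0,0],-0.2],[[0,0,0],[0,0,0],-0.2],[[0,0,0],[0,0,0],-0.2],[[0,0,0],[0,0,0],-0.2]]' 40
python3 d.py .4735 -.3245 .033 -15.1
```

```text
position: [0.4736, -0.3248, 0.0463]
contact_force: [-0.2, -0.7, 0.2]
width: 0.0683
position: [0.474, -0.3252, 0.0335]
contact_force: [0.6, -0.2, -0.6]
width: 0.0685
t: 16.1
position: [0.4739, -0.3252, 0.0336]
orientation: [[0.262, 0.965, 0.0], [0.965, -0.262, -0.0], [-0.0, 0.0, -1.0]]
contact_force: [-0.8, 0.1, 6.4]
width: 0.0391
grasp_force: 39.7
t 16.1 pos [ 0.4739 -0.3252  0.0336] ya -15.18 tilt [ 3.e-04 -2.e-04 -1.e+00] w 0.0391 gf 39.7 F [-0.8  0.1  6.4]
shift now mm [ 0.5 -0.6  0.6] turn z rad -0.0014
```

```bash
python3 -m crank '[[[0,0,-15],[0,0,0],-0.2],[[0,0,-30],[0,0,0],-0.2],[[0,0,-40],[0,0,0],-0.2],[[0,0,-40],[0,0,0],-0.2],[[0,0,-25],[0,0,0],-0.2]]'| grep -E 'pos|contact|gras'
python3 -m crank '[[[0,0,0],[0,0,-0.101],-0.2],[[0,0,0],[0,0,-0.101],-0.2],[[0,0,0],[0,0,-0.101],-0.2],[[0,0,0],[0,0,-0.101],-0.2],[[0,0,0],[0,0,0],-0.2]]'| grep -E 'pos|contact|gras'
python3 -m crank '[[[25,11,0],[0,0,0],-0.2],[[40,18,0],[0,0,0],-0.2],[[45,21,0],[0,0,0],-0.2],[[45,21,0],[0,0,0],-0.2],[[45,21,0],[0,0,0],-0.2]]'| grep -E 'pos|contact|gras'
python3 -m crank '[[[45,21,0],[0,0,0],-0.2],[[40,18,0],[0,0,0],-0.2],[[25,11,0],[0,0,0],-0.2],[[0,0,0],[0,0,0],-0.2],[[0,0,0],[0,0,0],-0.2]]'| grep -E 'pos|contact|gras'
python3 d.py .5733 .0083 .0336 8.0
python3 - <<'E'
from vis import *
im=eyes.grab_frame('scene');cv2.imwrite('pics/e.png',cv2.resize(im[110:290,170:450],(800,514)))
E
```

```text
position: [0.4741, -0.3253, 0.1862]
contact_force: [-0.9, -0.1, -2.5]
grasp_force: 41.0
position: [0.4738, -0.325, 0.184]
contact_force: [-0.1, 0.5, -1.8]
grasp_force: 41.0
position: [0.5375, -0.1128, 0.1838]
contact_force: [0.1, 0.4, -2.4]
grasp_force: 41.0
position: [0.5713, 0.0012, 0.1835]
contact_force: [-0.4, -0.6, -2.2]
grasp_force: 41.0
t 18.6 pos [0.5713 0.0012 0.1835] ya 7.89 tilt [-1.e-04 -2.e-04 -1.e+00] w 0.039 gf 41.0 F [-0.4 -0.6 -2.2]
shift now mm [  6.8   2.9 149.9] turn z rad -0.0019
```

View pics/e.png

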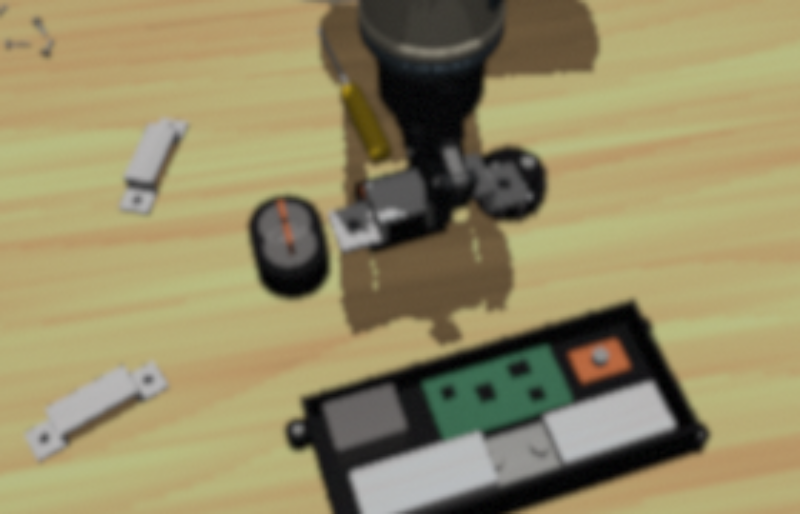

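The busbar is held level by its middle at crop (435,205), with its feet at (355,230) and (508,185). I'll lower it in front of the housing.

```bash
python3 -m crank '[[[6.8,2.9,10],[0,0,-0.002],-0.2],[[0,0,40],[0,0,0],-0.2],[[0,0,40],[0,0,0],-0.2],[[0,0,35],[0,0,0],-0.2],[[0,0,15],[0,0,0],-0.2]]'| grep -E 'pos|contact|gras'
python3 -m crank '[[[0,0,4],[0,0,0],-0.2],[[0,0,2],[0,0,0],-0.2],[[0,0,0],[0,0,0],-0.2],[[0,0,0],[0,0,0],-0.2],[[0,0,0],[0,0,0],-0.2]]'| grep -E 'pos|contact|gras'
python3 d.py .5733 .0083 .0336 8.0
```

```text
position: [0.5724, 0.0086, 0.0411]
contact_force: [0.7, 0.5, -1.6]
grasp_force: 41.0
position: [0.5737, 0.0087, 0.0377]
contact_force: [0.3, 0.4, -1.8]
grasp_force: 41.0
t 19.9 pos [0.5737 0.0087 0.0377] ya 8.08 tilt [ 7.e-04 -1.e-04 -1.e+00] w 0.039 gf 41.0 F [ 0.3  0.4 -1.8]
shift now mm [-0.3 -0.4  4.1] turn z rad 0.0014
```

```bash
python3 -m crank '[[[0,0,1.5],[0,0,0],-0.2],[[0,0,1],[0,0,0],-0.2],[[0,0,0.5],[0,0,0],-0.2],[[0,0,0],[0,0,0],-0.2],[[0,0,0],[0,0,0],-0.2]]'| grep -E 'pos|contact'
python3 -m crank '[[[0,0,0.5],[0,0,0],-0.2],[[0,0,0],[0,0,0],-0.2],[[0,0,0],[0,0,0],-0.2]]'| grep -E 'pos|contact'
python3 -m crank '[[[0,0,0.4],[0,0,0],-0.2],[[0,0,0],[0,0,0],-0.2],[[0,0,0],[0,0,0],-0.2]]'| grep -E 'pos|contact'
```

```text
position: [0.5735, 0.0087, 0.0343]
contact_force: [-0.4, 0.3, -2.1]
position: [0.5735, 0.0087, 0.0338]
contact_force: [-0.3, -0.1, -1.7]
position: [0.5735, 0.0087, 0.0336]
contact_force: [-2.5, 0.2, 5.6]
```

Contact. Now I'll release, retreat straight up, back off to one side and check.

```bash
python3 -m crank '[[[0,0,0],[0,0,0],0.0],[[0,0,0],[0,0,0],0.2],[[0,0,0],[0,0,0],0.5],[[0,0,0],[0,0,0],0.6],[[0,0,0],[0,0,0],0.6]]' | grep -E 'pos|contact|wid'
python3 -m crank '[[[0,0,-8],[0,0,0],0.6],[[0,0,-25],[0,0,0],0.6],[[0,0,-45],[0,0,0],0.6],[[0,0,-50],[0,0,0],0.6],[[0,0,-40],[0,0,0],0.6]]' | grep -E 'pos|contact'
python3 -m crank '[[[-45,0,0],[0,0,0],0.6],[[-45,0,0],[0,0,0],0.6],[[-45,0,0],[0,0,0],0.6],[[-45,0,0],[0,0,0],0.6],[[-45,0,0],[0,0,0],0.6]]'| grep -E 'pos|contact'
python3 -m crank '[[[-45,0,0],[0,0,0],0.6],[[-45,0,0],[0,0,0],0.6],[[-20,0,0],[0,0,0],0.6],[[0,0,0],[0,0,0],0.6],[[0,0,0],[0,0,0],0.6]]'| grep -E 'pos|contact'
python3 - <<'E'
from vis import *
Q={'contactor':(.476,-.007,.16),'fuse':(.458,.103,0.),'connector':(.494,-.116,.1),'busbar':(.573,.008,.14),'housing':(.714,.032,.14)}
ov={};ms={}
for c in CI:
    im=eyes.grab_frame(c);ov[c]=cv2.resize(im,None,fx=U,fy=U,interpolation=cv2.INTER_CUBIC)
    for n in Q:
        for d in nets.masks_of(c,n):
            if np.linalg.norm(ray(c,cen(d['mask']),.03)-Q[n][:2])<.05: ms.setdefault(n,{})[c]=d['mask'];break
for n,q in Q.items():
    if n not in ms: print('no',n);continue
    r=fit(M[n],ms[n],q);print(n,r.x.round(4),np.degrees(r.x[2]).round(1),round(r.fun,3),list(ms[n]))
    for c in CI: cv2.drawContours(ov[c],cv2.findContours(sil(c,M[n],r.x),0,1)[0],-1,(0,0,255),1)
a=cv2.resize(ov['top'][4*95:4*260,4*230:4*430],(400,330));b=cv2.resize(ov['scene'][4*140:4*305,4*240:4*440],(400,330))
cv2.imwrite('pics/f.png',np.hstack([a,b]));print(bot.get_state()['t'])
E
```

```text
position: [0.5735, 0.0087, 0.0334]
contact_force: [0.8, -0.5, 0.3]
width: 0.0679
position: [0.5736, 0.0087, 0.204]
contact_force: [0.3, -0.3, 0.1]
position: [0.6051, -0.2155, 0.202]
contact_force: [0.1, 0.1, 0.9]
position: [0.6204, -0.3217, 0.2015]
contact_force: [1.2, -0.0, 0.1]
contactor [ 0.4756 -0.0072  0.1262] 7.2 0.091 ['scene']
fuse [0.4593 0.1027 0.0567] 3.2 0.174 ['scene']
connector [ 0.4945 -0.1175 -0.0772] -4.4 5.176 ['scene', 'top']
busbar [0.5739 0.0093 0.1446] 8.3 1.729 ['scene', 'top']
housing [0.7135 0.0315 0.1305] 7.5 0.067 ['top']
24.375
```

View pics/f.png

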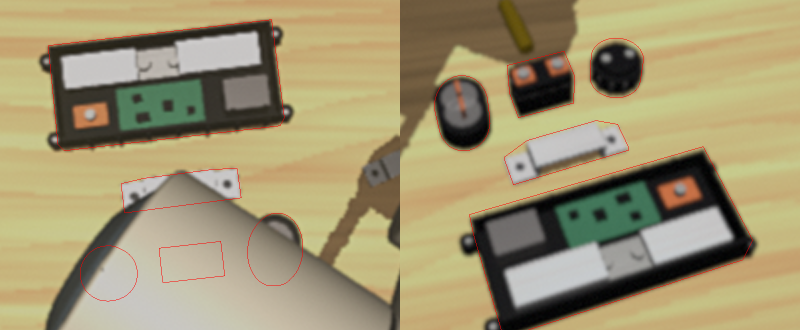

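The busbar at right crop (565,152) lies feet down, parallel to the housing and centred behind the contactor (541,85). The fit puts it within 1–2 mm of the target, and the arm is clear of everything.

```bash
python3 -c "
from rig import bot
print(bot.finish_job())"
```

```text
the job is handed in; nothing more can be done
None
```

I placed both parts where the task asked and handed the job in at about 24 s, with the fuse and connector left where they stood; the hand-in returned no verdict.

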